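# Breakfast board out over the block's edge

## Task

Someone wants to get their fingers under the breakfast board, with the egg cup still on it, to carry it off. Push the board, flat along the wooden block, until it sticks out over the block's far edge (the edge facing away from you) as far as the blue stripe: stripe right along that edge, board square to it. Never lift or tip the board, keep your hand off the egg cup, which must ride along standing, and leave the other kitchen things where they are.

Things in the scene. Friction and masses are not known exactly. Their poses are not given: they have to be found in the camera images.
- block: fixed dark wooden butcher's block, 300 (x) x 240 (y) x 45 mm high; origin at the centre of its underside on the counter; +x points away from the robot, to its far edge (within about 20 degrees of world +x)
- edge (a point): middle of the block's far top edge: 150 mm along the block's +x from its centre, 45 mm above the counter; axes as the block's (y runs along the edge)
- board: loose light wooden breakfast board, 180 (x) x 130 (y) x 8 mm thick, about 160 g, lying flat on the block up to about 14 degrees askew; origin at the centre of its underside; +x is its leading end, the one with the blue stripe near it, facing the block's far edge. It slides under a light push on its near end face (x = -90 mm)
- stripe (a point): middle of the blue stripe (8 mm wide, right across the board) on the board's top, 45 mm behind its leading end: 45 mm along the board's +x from its centre; axes as the board's
- eggcup: loose yellow egg cup with a brown egg in it, 46 mm across, 62 mm high in all, standing on the board within 30 mm of the board's centre; origin at the centre of its underside, z up
- rollbin: bystander: loose green plastic bin with bread rolls, 200 x 240 x 100 mm high, on the left; origin at the centre of its underside
- grater: bystander: loose steel box grater, 85 x 65 mm, 211 mm high, on the right; origin at the centre of its underside
- jar: bystander: loose white ceramic jar with a clip-top lid, 96 mm across (106 mm over the clips), 133 mm high, on the right; origin at the centre of its underside
- masher: bystander: loose wooden masher standing on its head, 72 mm across, 207 mm high, on the right; origin at the centre of its underside
- potlid: bystander: loose aluminium pot lid with a black knob, 174 mm across, 46 mm high, lying on the left; origin at the centre of its underside

How it is judged:
At the end, for the whole second after the job is handed in: Middle of the stripe within 8 mm of the block's far edge (overhang 45 +-8 mm) and within 65 mm of the edge's middle; board within 0.12 rad of square, flat and at rest; egg cup upright (0.1 rad) on the board, at rest; bystanders moved by less than 20 mm (x of stripe in the frame of edge between -0.008 and 0.008 m and angle between the x axis of board and the x axis of block, either way round below 0.12 rad and y of stripe in the frame of edge between -0.065 and 0.065 m and z of stripe in the frame of edge between 0.004 and 0.012 m and angle between board's own z axis and vertical below 0.06 rad and linear speed of each of board, eggcup below 0.01 m/s and angle between eggcup's own z axis and vertical below 0.1 rad and z of eggcup in the frame of board between 0.004 and 0.012 m and x of eggcup in the frame of board between -0.09 and 0.09 m and y of eggcup in the frame of board between -0.065 and 0.065 m); the robot touches nothing.
It fails at once if the board is lifted or tipped (centre over 10 mm up, or tilted over 0.1 rad) or falls off (angle between board's own z axis and vertical above 0.1 rad or z of board in the frame of edge above 0.01 m or z of board in the frame of edge below -0.012 m).
It fails at once if the robot touches the egg cup (contact force between any of the fingers, the arm and eggcup above 0.3 N).
It fails at once if the egg cup is tipped or lifted off the board (angle between eggcup's own z axis and vertical above 0.3 rad or z of eggcup in the frame of board above 0.02 m).
It fails at once if a bystander is moved by more than 20 mm (distance of any of rollbin, grater, jar, masher, potlid from where it was at the start of the episode above 0.02 m).
It also fails if it takes over 42 s, if anything falls off the work surface, if the arm or the gripper's body presses on something with over 40 N, if the wrist force passes 120 N, or if a joint passes its speed limit or range.

## Robot

A 6-joint arm with a two-finger parallel gripper is mounted at the origin on the work surface. World frame = base frame: x ahead of the robot, y to its left, z up, the work surface at z = 0. Lengths are in m, angles in rad, forces in N, time in s.
With the tool pointing down it reaches from about 0.2 to 0.875 m from the base axis. Payload 3.4 kg.
Tool frame: the origin (TCP) lies on the centre line of the jaws, within the pads' length; the fingertips stand 11 mm ahead of it and the grasp point (between the pads) lies 8 mm behind it; z points along the fingers, y is the direction in which the jaws open and shut (so a half turn about z gives the same grasp; the last joint's range is limited). The gripper opens to 94 mm and grips with 3 to 60 N. Pads are 16 mm wide; open, the fingers measure 119 mm over their backs; the gripper's body (75 mm by 177 mm) begins 78 mm behind the grasp point.
Start: joints at [-1.259, 0.276, 1.505, -0, 1.361, -0.121], TCP at [0.241, -0.522, 0.216] pointing down, gripper open.
Joint ranges: [-2.89, 2.89], [-0.75, 2.08], [0.22, 2.7], [-1.18, 4.32], [0.11, 2.71], [-2.7, 2.7]. Speed limits (rad/s): [2.57, 2.57, 3.14, 3.14, 3.14, 3.14].

## Interface

Orientations are given as a 3x3 rotation matrix whose columns are the frame's x, y, z axes.
In Python, from station import arm, fingers, monitor, imaging gives the robot as it stands. The module is installed in compiled form; this text tells all that it offers. Calls block until the motion is done:
- arm.goto(position, orientation): joint-space move of the TCP to a pose.
- arm.move_l(position, orientation=None, vel=0.15, force_limit=None): straight line of the TCP; orientation=None keeps the orientation; vel is the mean speed in m/s. With force_limit (N) it stops when the force on the tool has changed by that much, and returns True; else False.
- arm.movej(angles): joint-space move.
- fingers.move_gripper(opening, grip_force=None): opening from 0.0 (shut) to 1.0 (fully open); grip_force is the grip in N (None keeps the last); returns when the fingers have stopped.
- arm.wait(seconds).
- arm.ik(position, orientation): joint angles nearest the present ones, or None.
- monitor.state(): the state.
- imaging.read_camera(name): name is "side" or "top" or "wrist"; returns a dict with "color" (480x640x3 uint8, red, green, blue), "K" (3x3 intrinsics, pixels), "k1" (the pictures are not rectified: a ray, as slopes to the right and down, at radius r is drawn at 1 + k1 r^2 times it, then the intrinsics apply), "origin" and "orientation" of the camera in the world. Camera axes: x right, y down, z forward; pixel columns grow to the right and rows downward; lengths in m; the calibration is good to about 2 mm. A picture is of the moment at which its call begins. There is no depth.
A pose or a line that the arm cannot do raises arm.MotionError and nothing moves.
- arm.hand_in(): hands the job in, once; it reports no verdict.
The state is a dict: "clock": time; "q": joint angles; "joint_vel": joint speeds; "tau": joint torques, N m; "eef_pos": TCP position; "orientation": TCP orientation; "wrist_force": force on the tool from outside, world axes, zero at the start; "moment": the same for the moment, N m; "width": opening from 0.0 (shut) to 1.0 (fully open).
Only numpy, scipy, OpenCV 4.12 (cv2) and the standard library are available. Lean on these libraries where they do the work, as an engineer would, in place of code of your own. Each camera call takes 0.05 s, during which the arm holds its last target. There are 200 camera calls.

## Working session

There is one attempt and no reset: what is moved stays moved. The work goes in short steps, each a Python script; the robot and the scene stay as the last script left them, time stands still between calls to the robot, and variables do not carry over. Pictures are saved under pics/ and viewed, about 8 in all and at most 12, crops included, and the job is handed in when it is done.

```bash
mkdir -p pics
cat > h.py <<'E'
import numpy as np, cv2
from station import arm, fingers, monitor, imaging
def dist(c): return np.array([c["k1"],0,0,0,0],float)
def snap(n,f):
    c=imaging.read_camera(n); cv2.imwrite(f"pics/{f}.png",c["color"][:,:,::-1]); return c
def topix(c,P):
    R=np.array(c["orientation"]);o=np.array(c["origin"]);P=np.atleast_2d(P)
    return cv2.projectPoints((P-o)@R,np.zeros(3),np.zeros(3),np.array(c["K"],float),dist(c))[0][:,0]
def toworld(c,uv,z):
    # the model: drawn = ray*(1+k1 r^2), r of the ray
    uv=np.array(uv,float).reshape(-1,1,2)
    n=cv2.undistortPointsIter(uv,np.array(c["K"],float),dist(c),None,None,(3,50,1e-9))[:,0]
    d=np.c_[n,np.ones(len(n))]@np.array(c["orientation"]).T; o=np.array(c["origin"])
    return o+d*((z-o[2])/d[:,2])[:,None]
E
python3 - <<'E'
from h import *
for n in("top","side"):
    c=snap(n,n+"0"); print(n,c["origin"],np.round(c["orientation"],3).tolist(),c["K"],c["k1"])
E
```

```text
top [0.26793424 0.02139008 1.37087522] [[0.025, -0.981, 0.193], [-1.0, -0.027, -0.011], [0.016, -0.192, -0.981]] [[486.7088982    0.         323.05217583]
 [  0.         486.7088982  232.94768126]
 [  0.           0.           1.        ]] 0.017597888457966733
side [-0.08833739  0.72512457  0.88059192] [[-0.762, -0.429, 0.486], [-0.648, 0.5, -0.575], [0.004, -0.753, -0.658]] [[584.04879171   0.         322.7341106 ]
 [  0.         584.04879171 235.81486429]
 [  0.           0.           1.        ]] -0.1873273748692821
```

View pics/top0.png

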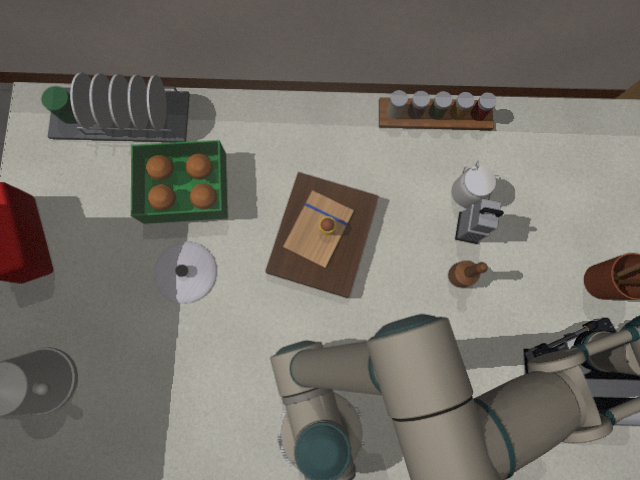

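View pics/side0.png

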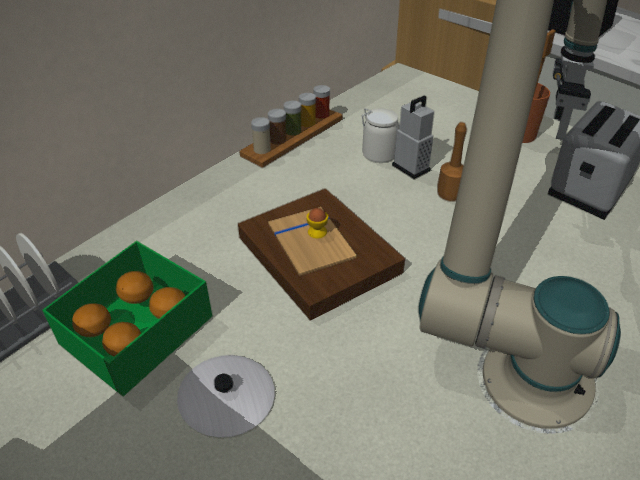

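Top view: block corners are about (301,173), (378,196), (349,297), (267,271). Board corners are about (312,191), (353,209), (326,267), (284,246). The stripe runs (305,206)–(345,223) and the egg cup is at (327,226). Next I'll rectify both views onto the block and board planes and fit poses.

```bash
cat >> h.py <<'E'
X0,Y0,S=0.25,-0.25,0.001  # rectified image: row up = +x, col left = +y
def rect(c,z,x1=0.75,y1=0.25):
    xs=np.arange(x1,X0,-S); ys=np.arange(y1,Y0,-S)
    yy,xx=np.meshgrid(ys,xs)
    uv=topix(c,np.c_[xx.ravel(),yy.ravel(),np.full(xx.size,z)]).reshape(*xx.shape,2).astype(np.float32)
    return cv2.remap(c["color"],uv[...,0],uv[...,1],cv2.INTER_LINEAR)
def box(mask):
    cs=cv2.findContours(mask.astype(np.uint8),cv2.RETR_EXTERNAL,cv2.CHAIN_APPROX_NONE)[0]
    k=cv2.convexHull(max(cs,key=cv2.contourArea)); r=cv2.minAreaRect(k)
    p=cv2.boxPoints(r); w=np.c_[0.75-p[:,1]*S,0.25-p[:,0]*S]
    e=w[1]-w[0]; f=w[2]-w[1]; L=e if np.hypot(*e)>np.hypot(*f) else f
    a=np.arctan2(L[1],L[0]); a=(a+np.pi/2)%np.pi-np.pi/2
    return w.mean(0),a,sorted([np.hypot(*e),np.hypot(*f)])
E
python3 - <<'E'
from h import *
out=[]
for n in("top","side"):
    c=imaging.read_camera(n)
    for z in(.045,.053):
        im=rect(c,z); hsv=cv2.cvtColor(im,cv2.COLOR_RGB2HSV).astype(int)
        if z==.045: print(n,[ (hsv[r,q]).tolist() for r,q in((250,250),(300,250),(200,250))])
        m=((hsv[...,1]>70)&(hsv[...,0]<25)&(hsv[...,2]>115)) if z==.053 else ((hsv[...,1]>70)&(hsv[...,0]<25))
        m=cv2.morphologyEx(m.astype(np.uint8),cv2.MORPH_OPEN,np.ones((5,5)))
        ce,a,s=box(m); print(n,z,ce,a,s)
        u=np.array([np.cos(a),np.sin(a)]);v=np.array([-u[1],u[0]]); o=im[:,:,::-1].copy()
        h=(.15,.12) if z==.045 else (.09,.065)
        P=np.array([ce+i*h[0]*u+j*h[1]*v for i,j in((1,1),(1,-1),(-1,-1),(-1,1))])
        q=np.c_[(0.25-P[:,1])/S,(0.75-P[:,0])/S].astype(np.int32)
        cv2.polylines(o,[q],True,(255,0,255),1); out.append(o[60:460,60:440])
cv2.imwrite("pics/r.png",cv2.resize(np.vstack([np.hstack(out[:2]),np.hstack(out[2:])]),None,fx=.74,fy=.74))
E
```

```text
top [[15, 103, 158], [15, 105, 177], [9, 135, 132]]
top 0.045 [0.5277313  0.00846164] -0.27061415 [np.float32(0.23713434), np.float32(0.29852542)]
top 0.053 [0.51844317 0.03074583] -0.4339534 [np.float32(0.1301216), np.float32(0.13255584)]
side [[17, 126, 164], [17, 122, 173], [25, 241, 188]]
side 0.045 [0.51437104 0.02503582] -0.27094686 [np.float32(0.25699165), np.float32(0.32732847)]
side 0.053 [0.51530325 0.03445198] -0.43535328 [np.float32(0.1305046), np.float32(0.13246566)]
```

View pics/r.png

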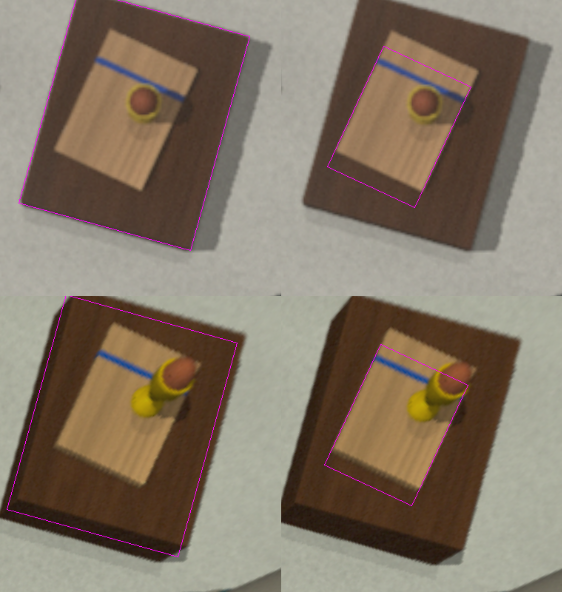

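The rectified views give the block at (0.528, 0.008) with yaw −0.271, and the board with yaw −0.434, split by its stripe, with its centre near (0.539, 0.022). The plan is to push with both fingers spread on the near face, aligned with the board, turning to the block's yaw on the way.

```bash
cat >> h.py <<'E'
AB=-0.271; BC=np.array([.5277,.0085])
def uv(a): return np.array([np.cos(a),np.sin(a)]),np.array([-np.sin(a),np.cos(a)])
def ori(a,s):
    u,v=uv(a); return np.array([[s*u[0],s*v[0],0],[s*u[1],s*v[1],0],[0,0,-1]])@np.diag([1,-1,1])
def blk(x,y,z): u,v=uv(AB); return np.r_[BC+x*u+y*v,z]
E
python3 - <<'E'
from h import *
st=monitor.state()
a=-.434;u,v=uv(a); near=np.array([.539,.022])-.09*u
R0=np.array(st["orientation"]); print(np.round(R0,2).tolist())
h=np.r_[near-.035*u,.24]
for s in(1,-1):
    print(s,arm.ik(h,ori(a,s)),np.linalg.det(ori(a,s)))
q=[(np.abs(np.array(j)-st["q"])[5],s) for s in(1,-1) if (j:=arm.ik(h,ori(a,s))) is not None]
s=min(q)[1]; print("use",s)
p=np.array(st["eef_pos"]); p[2]=.36
arm.move_l(p,vel=.2)
arm.goto(np.r_[h[:2],.36],ori(a,s))
fingers.move_gripper(.8)
arm.move_l(h,vel=.2)
c=snap("wrist","w1"); print(monitor.state()["clock"],c["origin"],monitor.state()["width"])
o=c["color"][:,:,::-1].copy()
bc=near+.09*u
P=[np.r_[bc+i*.09*u+j*.065*v,.053] for i,j in((1,1),(1,-1),(-1,-1),(-1,1))]
cv2.polylines(o,[topix(c,P).astype(np.int32)],True,(255,0,255),1)
P=[blk(i,j,.045) for i,j in((.15,.12),(.15,-.12),(-.15,-.12),(-.15,.12))]
cv2.polylines(o,[topix(c,P).astype(np.int32)],True,(255,255,0),1)
cv2.imwrite("pics/w1o.png",o)
E
```

```text
[[0.91, 0.42, -0.0], [0.42, -0.91, 0.0], [0.0, -0.0, -1.0]]
1 [ 1.21186655e-02  4.30535101e-02  1.73705651e+00 -4.44089210e-16
  1.36148263e+00  2.01691499e+00] 1.0
-1 [ 1.21186655e-02  4.30535101e-02  1.73705651e+00 -4.44089210e-16
  1.36148263e+00 -1.12467766e+00] 1.0
use -1
4.6167 [0.35227454 0.10929575 0.40824031] 0.7989838531986275
```

View pics/w1o.png

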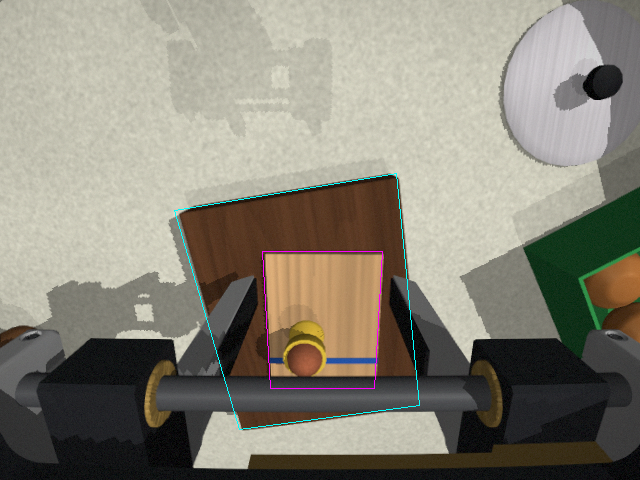

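The wrist view at hover shows both overlays within about 2 px of the real edges: the board's near end at row 252, and the block corners at (176,211) and (397,175). The pose estimates are good, so I'll go down and push to roughly 12 mm short.

Run:
```python
from h import *
a=-.434;u,v=uv(a); near=np.array([.539,.022])-.09*u
h=np.r_[near-.035*u,.058]
arm.move_l(h+[0,0,.03],vel=.15); f=arm.move_l(h,vel=.04,force_limit=6); print("down",f,monitor.state()["eef_pos"])
arm.move_l(np.r_[near-.014*u,.058],vel=.05)
arm.move_l(np.r_[near-.006*u,.058],vel=.02)
arm.move_l(blk(-.005,.022,.058),ori(AB,-1),vel=.03)
st=monitor.state(); print(st["clock"],st["wrist_force"],st["eef_pos"],blk(-.005,.022,.058))
snap("top","t2");c=snap("wrist","w2")
o=c["color"][:,:,::-1].copy()
P=[blk(i,j,.045) for i,j in((.15,.12),(.15,-.12),(-.15,-.12),(-.15,.12))]
cv2.polylines(o,[topix(c,P).astype(np.int32)],True,(255,255,0),1)
t=cv2.resize(cv2.imread("pics/t2.png")[150:330,220:420],None,fx=2,fy=2)
cv2.imwrite("pics/v2.png",np.hstack([cv2.resize(o,(400,300)),cv2.resize(t,(333,300))]))
```

```text
down False [0.4257452  0.07456089 0.05805314]
10.7167 [-1.46066494  0.38967974 -0.91614338] [0.52870124 0.03106813 0.0579856 ] [0.52877177 0.03103556 0.058     ]
```

View pics/v2.png

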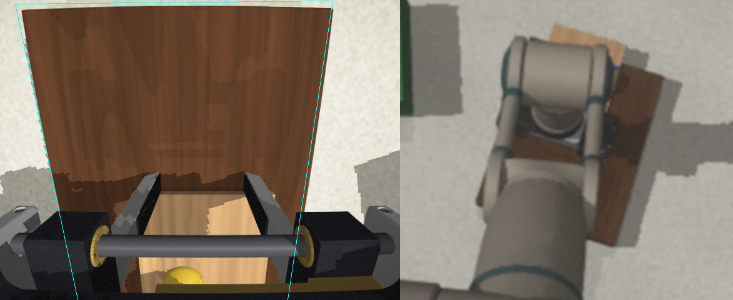

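The board has moved with the fingers on its near face and overhangs the far edge, though the arm hides it from above. I'll back off and measure.

```bash
cat >> h.py <<'E'
def measure(tag):
    out=[]
    for n in("top","side"):
        c=snap(n,tag+n); im=rect(c,.053,); hsv=cv2.cvtColor(im,cv2.COLOR_RGB2HSV).astype(int)
        m=((abs(hsv[...,0]-112)<15)&(hsv[...,1]>90)&(hsv[...,2]>40)).astype(np.uint8)
        r,q=np.nonzero(m); P=np.c_[.75-r*S,.25-q*S]
        k=np.abs(P-blk(.13,.02,0)[:2]).max(1)<.12; P=P[k]
        if len(P)>50:
            med=P.mean(0); d=np.linalg.svd(P-med,full_matrices=False)[2][0]; d=d*np.sign(d[1])
            u,v=uv(AB); print(n,len(P),"stripe blk",(med-BC)@u,(med-BC)@v,"ang vs block",np.arctan2(-d[0],d[1])-AB, "len",np.ptp(P@d))
        o=im[:,:,::-1].copy()
        for z,col in((.045,(255,255,0)),):
            P=np.array([blk(i,j,z) for i,j in((.15,.12),(.15,-.12),(-.15,-.12),(-.15,.12))])
            o=cv2.cvtColor(rect(c,z),cv2.COLOR_RGB2BGR)
            cv2.polylines(o,[np.c_[(0.25-P[:,1])/S,(0.75-P[:,0])/S].astype(np.int32)],True,col,1)
        out.append(o[0:400,50:430])
    cv2.imwrite(f"pics/{tag}.png",np.hstack(out))
E
python3 - <<'E'
from h import *
arm.move_l(blk(-.035,.022,.058),vel=.08)
arm.move_l(blk(-.06,.022,.20),vel=.25)
arm.goto(blk(-.25,.022,.30),ori(AB,-1))
measure("m3"); print(monitor.state()["clock"])
E
```

```text
top 440 stripe blk 0.1381409452101164 0.028011041308289603 ang vs block 0.0023021315363480066 len 0.12787810893608562
side 481 stripe blk 0.1353807505018426 0.047395683855116374 ang vs block 0.0014055008735891494 len 0.08147325127616745
13.0333
```

View pics/m3.png

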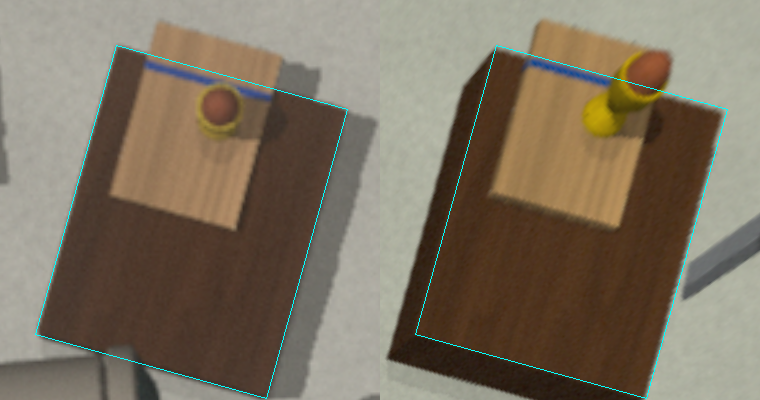

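The board is square (0.002 rad), the stripe sits 12 mm (top) to 14.6 mm (side) short of the edge, and the egg cup is standing. I'll push another 12.7 mm.

Run:
```python
from h import *
R=ori(AB,-1)
arm.goto(blk(-.06,.026,.20),R)
arm.move_l(blk(-.035,.026,.09),vel=.2)
arm.move_l(blk(-.035,.026,.058),vel=.06)
arm.move_l(blk(-.008,.026,.058),vel=.04)
arm.move_l(blk(.0077,.026,.058),vel=.02)
arm.wait(.3)
arm.move_l(blk(-.035,.026,.058),vel=.06)
arm.move_l(blk(-.06,.026,.20),vel=.25)
arm.goto(blk(-.25,.022,.30),R)
measure("m4"); print(monitor.state()["clock"])
```

```text
top 444 stripe blk 0.1512554445982178 0.02610524489648921 ang vs block 0.0019720995832402943 len 0.12708107859283366
side 465 stripe blk 0.14844125301701025 0.0469438170302591 ang vs block 0.00010513068003553672 len 0.08104254515005915
19.9083
```

View pics/m4.png

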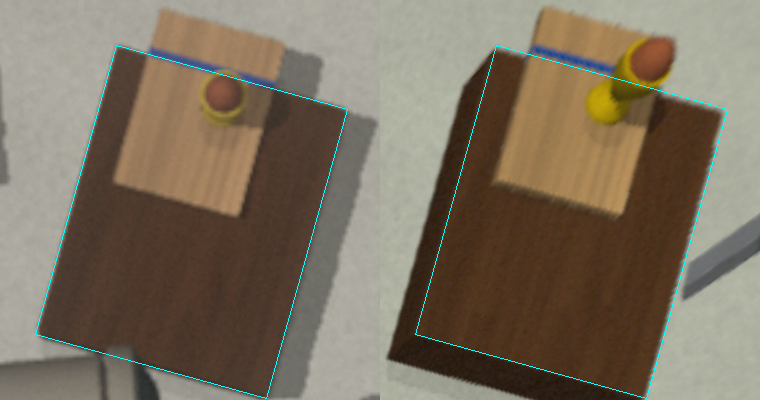

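The stripe now lies along the edge (+1.3 mm by the top camera, −1.6 mm by the side), square to it. The egg cup is standing and the hand is clear of everything, so I'll hand in.

```bash
python3 -c "
from station import arm; arm.hand_in()"
```

```text
the job is handed in; nothing more can be done
```

I pushed the board along the block with both spread fingers on its near end face, turning it square on the way. I stopped about 12 mm short to measure, pushed the rest, then backed the hand away and handed in at about 20 s of the 42 s allowed.

- **Stripe:** the last check put it +1.3 mm from the far edge by the top camera and −1.6 mm by the side camera. That 3 mm disagreement is about what the calibration allows and well inside the ±8 mm limit.
- **Sideways position:** the top camera put the stripe about 26 mm from the edge's middle, against a limit of 65 mm. The side camera read 47 mm, but the egg cup hid part of the stripe from it, so I don't rely on that figure.
- **Board and egg cup:** the board is within about 0.002 rad of square, and the egg cup stands on it.
- **Bystanders:** I kept the hand and path clear of them but did not measure them again at the end.

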